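# Bring the kitchen day counter up to date

### The arm

A 6-joint arm with a two-finger parallel gripper is mounted at the origin on a cart in front of the work surface, level with it; the furniture and walls round the work are solid. World frame = base frame: x ahead of the robot, y to its left, z up, the work surface at z = 0. Lengths are in m, angles in rad, forces in N, time in s.
With the tool pointing down it reaches from about 0.375 to 0.9 m from the base axis. Payload 3.1 kg.
Tool frame: the origin (TCP) lies at the very end of the fingers, on their centre line; the grasp point (between the pads) lies 19 mm behind it; x points along the fingers, y is the direction in which the jaws open and shut, and the axes are right-handed (so a half turn about x gives the same grasp; the last joint's range is limited). The gripper opens to 87 mm and grips with 3 to 60 N. Pads are 19 mm wide; open, the fingers measure 117 mm over their backs; the gripper's body (75 mm by 190 mm) begins 51 mm behind the grasp point.
Start: joints at [0.946, 0.527, 1.433, -0, 1.181, -0.178], TCP at [0.27, 0.564, 0.223] pointing down, gripper open.
Joint ranges: [-3.08, 3.08], [-0.75, 2.2], [0.22, 2.44], [-1.43, 4.57], [0, 2.65], [-2.85, 2.85]. Speed limits (rad/s): [2.79, 2.79, 3.14, 3.14, 3.14, 3.14].

### API

Orientations are given as a unit quaternion [x, y, z, w].
In Python, from rig import robot gives the robot as it stands.
- The arm moves only by the tool carry_out, never from a script. Its argument "commands" is a list that holds one entry, the list of rows, each a list of 5 numbers: the opening, from 0 (shut) to 1 (fully open), then the shift along the tool's x, y, z in mm, then the turn about the tool's x in degrees. In form: [[[hand, x, y, z, twist], ...]]. A call has 1 to 8 rows; each row shifts and turns the pose as measured when the row begins, along the tool's axes as they then stand; what a row does not reach is not made up. A row lasts 1/12 s, in which the tool goes at most 41.7 mm and 7.16 degrees, less where a joint would pass 70% of its speed; a pose out of reach is approached as far as the arm can. A call with a gripper value outside its range is refused whole. The fingers move at their own pace and stop on an object; "force" is the grip in N (left out, the last holds). Time passes only in rows, so rows that do not move let the fingers close. It gives the time, the measured TCP pose, the force and the opening at its end, in the units of the state.
- robot.get_obs(): the state, without advancing time (a new reading comes with each control period).
- robot.camera(name): name is "side" or "top" or "wrist"; returns the picture (384x512x3 uint8, red, green, blue); there is no depth.
- robot.camera_model(name): a dict with "fx", "fy", "cx", "cy" (pixels), "R" (3x3) and "t" (3): a world point X has camera coordinates R X + t. Camera axes: x right, y down, z forward; pixel columns grow to the right and rows downward; lengths in m; the calibration is good to about 2 mm. A picture is of the moment at which its call begins: read the wrist's pose just before it. camera_model takes no time and is no camera call; for the wrist camera it gives the pose at the moment of the call.
- robot.hand_in(): hands the job in, once; it reports no verdict.
The state is a dict: "time": time; "q": joint angles; "joint_velocities": joint speeds; "joint_torque": joint torques, N m; "position": TCP position; "tool_rot": TCP orientation; "ft_force": force on the tool from outside, world axes, zero at the start; "moment": the same for the moment, N m; "grip_width": finger opening in m.
Only numpy, scipy, OpenCV 4.12 (cv2) and the standard library are available. Lean on these libraries where they do the work, as an engineer would, in place of code of your own. Each camera call takes 0.05 s, during which the arm holds its last target. There are 200 camera calls.

### The job

The day counter on the hob, a white foot with a wooden seven-lobed thumbwheel, has fallen behind by three or four days. Push the wheel round with a fingertip at its edge, anticlockwise as seen from above, one click at a time and letting it come to rest in each click, until the lobe with the steel stud stands under the steel pointer, and do not go past it. Only push: nothing is to be picked up, the counter stays where it stands, and the things round it are left alone.

Things in the scene. Friction and masses are not known exactly. Their poses are not given: they have to be found in the camera images.
- counter: day counter, loose, 1.8 kg, standing on the hob. Origin: centre of the underside, on the wheel's upright axis; -x points to its front (the pointer's side), z up. White round foot 88 mm in diameter, 26 mm high, with a rear tongue 44 mm wide to x = +94 mm; a rear post 67 mm high at x = +79 to +93 mm carries a flat steel arm 14 mm wide, 60 to 65 mm high, forward over the wheel
- day_wheel (a joint): wheel angle (rad), growing anticlockwise seen from above (its front moves to the counter's -y). 0: stud's lobe at the front. A sprung detent holds it at multiples of 0.898 (one click, 2 pi / 7), with one lobe straight to the front; starts near -2.69 or -3.59. A lobe takes 1 to 2 N at its tip; past half a click the wheel snaps on to the next click by itself, released earlier it falls back
- stud (a point): top of the steel stud (13 mm in diameter, 6 mm proud) on one lobe, 55 mm from the wheel's axis, 49 mm above the hob; the other six lobes have none
- pointer_tip (a point): tip of the steel pointer at the front end of the arm, 36 mm from the wheel's axis, 62 mm above the hob; it points to the counter's front (-x)
- wheel_axis (a point): point on the wheel's axis 36 mm above the hob, at mid-thickness. Light wood wheel lying flat, 28 to 44 mm high: middle 78 mm in diameter (hub to 54 mm high), seven equal radial lobes, round bars 14 mm thick with rounded tips 66 mm from the axis. They overhang the foot: a fingertip can go down between two lobes to near the hob; the gap is 25 mm wide at 44 mm, 43 mm at 66 mm from the axis
- pepper: small salt shaker, 44 mm in diameter, 90 mm high, loose, beside the counter; origin at the underside; to be left alone
- spice: spice jar with a screw cap, 45 mm in diameter, 106 mm high, loose, beside the counter; origin at the underside; to be left alone
- mug: spotted mug, 82 mm in diameter, 91 mm high, loose, far behind the counter; origin at the underside; to be left alone

How it is judged:
On the way, in this order (a step that is already met when the one before it is completed fails the run):
1. the wheel rests two clicks short (value of joint day_wheel between -1.945 and -1.645 rad and velocity of joint day_wheel between -0.2 and 0.2 rad/s), for 0.2 s.
2. the wheel rests one click short (value of joint day_wheel between -1.048 and -0.748 rad and velocity of joint day_wheel between -0.2 and 0.2 rad/s), for 0.2 s.
At the end, for the whole second after the job is handed in: the wheel is at rest within 0.15 rad of 0, the stud's lobe under the pointer; the counter stands level within 30 mm of where it stood; salt shaker, spice jar and mug stand upright within 30 mm of where they stood (value of joint day_wheel between -0.15 and 0.15 rad and velocity of joint day_wheel between -0.1 and 0.1 rad/s and distance of each of counter, pepper, spice, mug from where it was at the start of the episode below 0.03 m and angle between counter's own z axis and vertical below 0.05 rad and angle between each of pepper, spice, mug's own z axis and vertical below 0.2 rad); the robot touches nothing.
It fails at once if the wheel was pushed past the pointer (value of joint day_wheel above 0.5 rad).
It fails at once if the wheel was turned backwards, beyond four clicks behind (value of joint day_wheel below -4.3 rad).
It fails at once if the counter was lifted, tipped or shoved away (height (world z) of counter above 0.015 m or angle between counter's own z axis and vertical above 0.15 rad or distance of counter from where it was at the start of the episode above 0.04 m).
It fails at once if a thing round the counter was lifted, knocked or shoved (distance of any of pepper, spice, mug from where it was at the start of the episode above 0.03 m).
It also fails if it takes over 51 s, if anything falls off the work surface, if the arm or the gripper's body presses on something with over 40 N, if the wrist force passes 120 N, or if a joint passes its speed limit or range.

## Working session

There is one attempt and no reset: what is moved stays moved. The work goes in short steps, Python scripts to look and compute and a tool call to move; the robot and the scene stay as the last step left them, time stands still between calls to the robot, and variables do not carry over. Pictures are saved under pics/ and viewed, on a budget of 10 in all, crops included, one or two more only if the job needs it, and the job is handed in when it is done.

Besides the shell and the picture viewer there is one more tool, called after "Call:" in YAML: its name, and indented under it one key for each argument. carry_out: Moves the arm, as the interface text tells. Its arguments: {"type":"object","properties":{"commands":{"type":"array"},"force":{"type":"number"}},"required":["commands"]}

```bash
mkdir -p pics; ls; python3 - <<'E'
from rig import robot
import cv2,numpy as np
o=robot.get_obs();print({k:np.round(v,3).tolist() for k,v in o.items()})
a=robot.camera("top");b=robot.camera("side")
cv2.imwrite("pics/top0.png",a[:,:,::-1]);cv2.imwrite("pics/side0.png",b[:,:,::-1])
for n in("top","side"):
    m=robot.camera_model(n);print(n,{k:np.round(v,4).tolist() for k,v in m.items()})
E
```

```text
pics
{'time': 0.0, 'q': [0.946, 0.528, 1.434, -0.0, 1.181, -0.178], 'joint_velocities': [-0.001, -0.0, 0.0, 0.0, -0.001, -0.0], 'joint_torque': [-0.0, -44.005, -17.659, 0.063, 0.058, -0.0], 'position': [0.27, 0.563, 0.222], 'tool_rot': [0.156, 0.69, -0.157, 0.689], 'ft_force': [0.045, -0.533, -0.654], 'moment': [0.034, -0.002, 0.015], 'grip_width': 0.087}
top {'fx': 435.0506, 'fy': 435.0506, 'cx': 254.4769, 'cy': 188.7857, 'R': [[0.0154, -0.9998, 0.0124], [-0.9969, -0.0163, -0.0766], [0.0768, -0.0112, -0.997]], 't': [0.0175, 0.6181, 1.0428]}
side {'fx': 351.4292, 'fy': 351.4292, 'cx': 257.834, 'cy': 196.1699, 'R': [[0.9013, -0.4326, 0.0216], [-0.2526, -0.5655, -0.7851], [0.3518, 0.7022, -0.619]], 't': [-0.5221, 0.2447, 0.6652]}
```

View pics/top0.png

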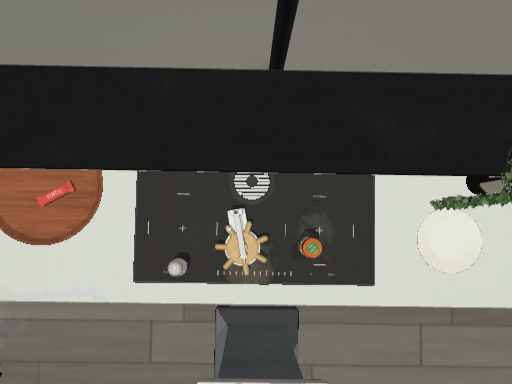

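View pics/side0.png

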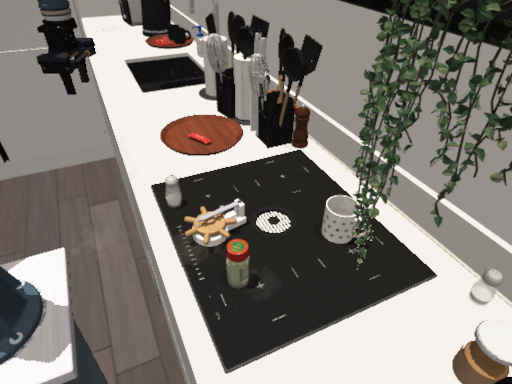

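Top: the counter is at about (242,248), with its pointer towards the robot at about (243,258). The shaker is at (177,267), the spice jar at (311,248), and a hood covers rows 65-170. Side: wheel at (210,226), mug at (340,220). Next I'll enlarge both and compute positions.

```bash
cat > h.py <<'E'
import numpy as np,cv2
from rig import robot
def ray(m,u,v,z):
    R=np.array(m["R"]);t=np.array(m["t"]);C=-R.T@t
    d=R.T@np.array([(u-m["cx"])/m["fx"],(v-m["cy"])/m["fy"],1.]);return C+d*(z-C[2])/d[2]
def proj(m,X):
    c=np.array(m["R"])@np.array(X)+m["t"];return np.array([m["cx"]+m["fx"]*c[0]/c[2],m["cy"]+m["fy"]*c[1]/c[2]])
E
python3 - <<'E'
from h import *
a=cv2.imread("pics/top0.png");b=cv2.imread("pics/side0.png")
A=cv2.resize(a[203:283,202:282],(560,560),interpolation=cv2.INTER_CUBIC)
B=cv2.resize(b[185:265,170:250],(240,240),interpolation=cv2.INTER_CUBIC)
B=cv2.resize(b[190:255,178:250],None,fx=3.3,fy=3.3,interpolation=cv2.INTER_CUBIC)
o=np.zeros((560,800,3),np.uint8);o[:,:560]=A;o[:B.shape[0],560:560+B.shape[1]]=B[:,:240]
cv2.imwrite("pics/crop0.png",o)
m=robot.camera_model("top")
for n,u,v,z in(("hub",242,248,.05),("pepper",177,267,.09),("spice",311,248,.106)):print(n,ray(m,u,v,z).round(3))
# wood mask
hsv=cv2.cvtColor(a,cv2.COLOR_BGR2HSV);k=cv2.inRange(hsv,(8,80,90),(25,255,255));k[:, :202]=0;k[:,282:]=0;k[:203]=0;k[283:]=0
ys,xs=np.nonzero(k);P=np.array([ray(m,x,y,.036)[:2] for x,y in zip(xs,ys)])
c,r=cv2.minEnclosingCircle(P.astype(np.float32));print(len(P),c,r)
E
```

```text
hub [0.475 0.055 0.05 ]
pepper [0.432 0.201 0.09 ]
spice [ 0.48  -0.1    0.106]
1055 (0.4749225974082947, 0.055604107677936554) 0.06620027124881744
```

View pics/crop0.png

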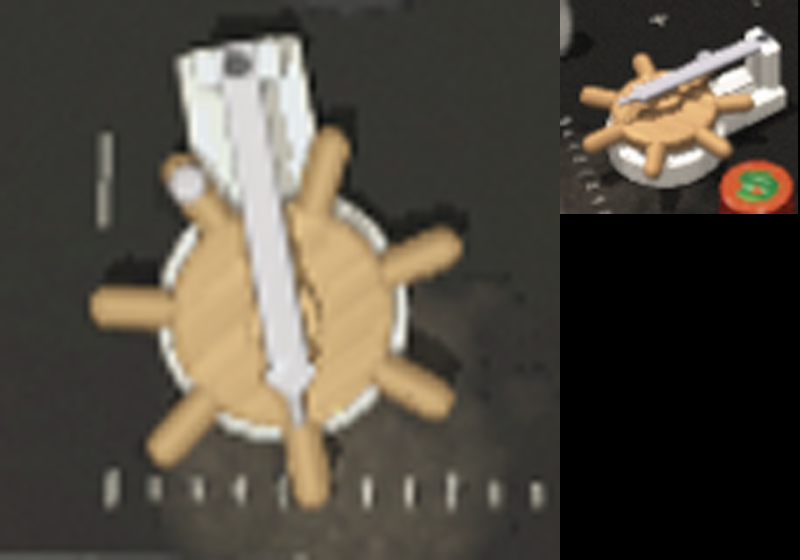

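The counter's pointer faces the robot, turned about 10° towards -y. The stud's lobe is at rear-left (crop 185,183). Going anticlockwise from it there are two plain lobes, and then the lobe at the front, so the start is -2.69, or 3 clicks behind. I'll get the exact lobe phase and the tool shifts.

```bash
cat >> h.py <<'E'
from scipy.spatial.transform import Rotation as Ro
H=np.array([.475,.0556])
def phase(a,m,c=H):
    hsv=cv2.cvtColor(a,cv2.COLOR_RGB2HSV);k=cv2.inRange(hsv,(8,80,90),(25,255,255))
    ys,xs=np.nonzero(k);P=np.array([ray(m,x,y,.038)[:2] for x,y in zip(xs,ys)])-c
    r=np.hypot(*P.T);P=P[(r>.047)&(r<.068)];th=np.arctan2(P[:,1],P[:,0])
    return th,np.degrees(np.angle(np.exp(7j*th).sum())/7)
def goal(front,phi,R=.068,z=.02):
    "tool shift (mm) and twist (deg) to TCP at ccw angle phi from the front, tool y radial"
    o=robot.get_obs();p=o["position"];r=Ro.from_quat(o["tool_rot"]);M=r.as_matrix()
    an=np.radians(front+phi);T=np.array([H[0]+R*np.cos(an),H[1]+R*np.sin(an),z])
    u=np.array([np.cos(an),np.sin(an),0]);y=M[:,1];x=M[:,0]
    tw=[np.degrees(np.arctan2(np.cross(y,s*u)@x,y@(s*u))) for s in(1,-1)]
    print("t",round(o["time"],2),"pos",np.round(p,4),"q",np.round(o["q"],2),"F",np.round(o["ft_force"],1))
    print("target",T.round(4),"shift tool mm",(M.T@(T-p)*1e3).round(1),"twist",np.round(tw,1));print("tool axes",M.round(3).tolist())
E
python3 - <<'E'
from h import *
m=robot.camera_model("top");a=cv2.imread("pics/top0.png")[:,:,::-1].copy()
th,ph=phase(a,m);d=np.degrees(th)%360
f=[ph+360/7*k for k in range(-1,9)];print("lobes",np.round(f,1))
s=ray(m,202+185/7,203+183/7,.049)[:2]-H;print("stud",np.hypot(*s),np.degrees(np.arctan2(s[1],s[0])))
t=ray(m,202+300/7,203+420/7,.062)[:2]-H;print("pointer",np.hypot(*t),np.degrees(np.arctan2(t[1],t[0]))%360)
fr=min((x%360 for x in f),key=lambda x:abs(x-190));print("front",fr);goal(fr,-25.7,z=.16)
E
```

```text
lobes [-66.4 -15.   36.4  87.9 139.3 190.7 242.2 293.6 345.  396.4]
stud 0.054355528747957446 36.53941080830987
pointer 0.03506969124290478 193.3419729524709
front 190.72874478368226
t 0.1 pos [0.2696 0.5631 0.2217] q [ 0.95  0.53  1.43  0.    1.18 -0.18] F [-0.4  1.1 -0.7]
target [0.4093 0.0732 0.16  ] shift tool mm [  62.3 -381.4  337.7] twist [-100.6   79.4]
tool axes [[-0.001, 0.432, 0.902], [-0.002, 0.902, -0.432], [-1.0, -0.002, -0.0]]
```

Call:
carry_out:
  commands:
    - [[0, 0, -25, 22, 0], [0, 0, -25, 22, 0], [0, 0, -25, 22, 0], [0, 0, -25, 22, 0], [0, 0, -25, 22, 0], [0, 0, -25, 22, 0], [0, 0, -25, 22, 0], [0, 0, -25, 22, 0]]
  force: 20

```text
time: 0.77
position: [0.3415, 0.3026, 0.2177]
tool_rot: [0.152, 0.692, -0.153, 0.689]
ft_force: [-0.0, 0.1, 0.1]
grip_width: 0.0416
```

Call:
carry_out:
  commands:
    - [[0, 0, -25, 22, 0], [0, 0, -25, 22, 0], [0, 0, -25, 22, 0], [0, 0, -25, 22, 0], [0, 0, -25, 22, 0], [0, 0, -25, 22, 0], [0, 0, -20, 20, 0], [0, 0, 0, 0, 0]]

```text
time: 1.43
position: [0.4096, 0.0688, 0.2168]
tool_rot: [0.152, 0.691, -0.155, 0.689]
ft_force: [0.5, -0.3, 0.5]
grip_width: 0.001
```

Call:
carry_out:
  commands:
    - [[0, 0, 0, 0, 7], [0, 0, 0, 0, 7], [0, 0, 0, 0, 7], [0, 0, 0, 0, 7], [0, 0, 0, 0, 7], [0, 0, 0, 0, 7], [0, 0, 0, 0, 7], [0, 0, 0, 0, 7]]

```text
time: 2.1
position: [0.4062, 0.0697, 0.2149]
tool_rot: [0.463, 0.535, -0.469, 0.529]
ft_force: [-0.4, -0.0, -0.2]
grip_width: 0.0003
```

```bash
python3 -c "
from h import *
goal(190.7,-25.7,z=.08)"
```

```text
t 2.1 pos [0.4062 0.0697 0.2149] q [-0.1   0.26  1.94 -0.    0.95 -0.23] F [-0.4 -0.  -0.2]
target [0.4093 0.0732 0.08  ] shift tool mm [134.9   5.1  -2.9] twist [-157.4   22.6]
tool axes [[-0.011, 0.991, 0.131], [0.0, 0.131, -0.991], [-1.0, -0.011, -0.002]]
```

Call:
carry_out:
  commands:
    - [[0, 20, 0, 0, 6], [0, 20, 0, 0, 6], [0, 20, 2, 0, 6], [0, 20, 2, -2, 5], [0, 20, 1, -1, 0], [0, 20, 0, 0, 0], [0, 0, 0, 0, 0]]

```text
time: 2.68
position: [0.4109, 0.0764, 0.0917]
tool_rot: [-0.566, -0.423, 0.569, -0.42]
ft_force: [-0.8, -0.2, 0.4]
grip_width: 0.0006
```

```bash
python3 - <<'E'
from h import *
goal(190.7,-25.7,z=.018)
for n in("wrist","top","side"):cv2.imwrite(f"pics/{n}1.png",robot.camera(n)[:,:,::-1])
m=robot.camera_model("wrist");s=cv2.imread("pics/side1.png")[150:300,120:300];w=cv2.imread("pics/wrist1.png")
o=np.zeros((384,800,3),np.uint8);o[:,:512]=w;o[:240,512:]=cv2.resize(s,(288,240));cv2.imwrite("pics/v1.png",o)
T=robot.get_obs()["position"];print(proj(m,[*H,.036]),proj(m,T),proj(m,[T[0],T[1],.036]))
E
```

```text
t 2.68 pos [0.4109 0.0764 0.0917] q [-0.09  0.51  2.06  0.    0.58  0.21] F [-0.8 -0.2  0.4]
target [0.4093 0.0732 0.018 ] shift tool mm [73.7 -0.2  3.5] twist [178.2  -1.8]
tool axes [[-0.006, 0.957, -0.289], [0.001, -0.289, -0.957], [-1.0, -0.006, 0.001]]
[338.09823335 208.80793588] [254.91603428 239.49782903] [254.8806012  206.60527233]
```

View pics/v1.png

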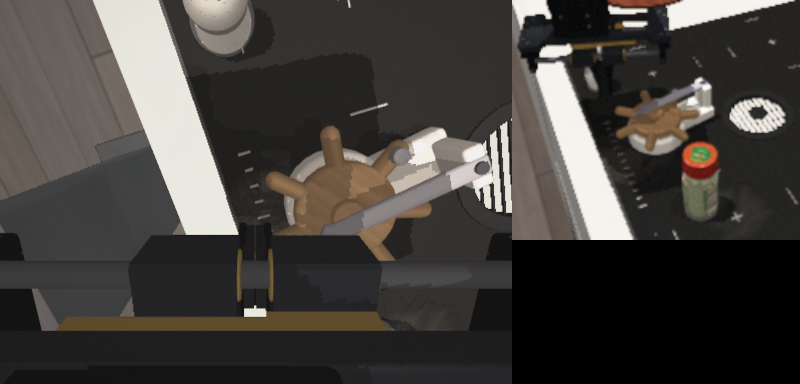

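Wrist picture: fingertips at (255,235), between the front-left lobe (285,190) and the front lobe hidden behind them. Nothing else is nearby. Going down into the gap.

Call:
carry_out:
  commands:
    - [[0, 5, 0, 3, -2], [0, 15, 0, 0, 0], [0, 15, 0, 0, 0], [0, 12, 0, 0, 0], [0, 10, 0, 0, 0], [0, 8, 0, 0, 0], [0, 0, 0, 0, 0]]

```text
time: 3.42
position: [0.422, 0.0735, 0.0371]
tool_rot: [0.566, 0.427, -0.552, 0.438]
ft_force: [-0.2, 0.3, -0.0]
grip_width: 0.0004
```

```bash
python3 -c "
from h import *
goal(190.7,-25.7,z=.018);a=robot.camera('top');cv2.imwrite('pics/t2.png',a[:,:,::-1])"
```

```text
t 3.42 pos [0.422  0.0735 0.0371] q [-0.09  0.64  2.08  0.    0.39  0.16] F [-0.2  0.3 -0. ]
target [0.4093 0.0732 0.018 ] shift tool mm [ 18.7 -12.7   3.5] twist [-179.6    0.4]
tool axes [[0.026, 0.968, -0.252], [-0.001, -0.252, -0.968], [-1.0, 0.025, -0.005]]
```

Call:
carry_out:
  commands:
    - [[0, 0, -6, 2, 0], [0, 0, -6, 1, 0], [0, 0, 0, 0, 0]]

```text
time: 3.72
position: [0.4102, 0.0736, 0.0393]
tool_rot: [0.567, 0.426, -0.551, 0.44]
ft_force: [-0.9, 1.1, 0.6]
grip_width: 0.0007
```

```bash
python3 -c "
from h import *
goal(190.7,-25.7,z=.018)"
```

```text
t 3.72 pos [0.4102 0.0736 0.0393] q [-0.09  0.63  2.12  0.    0.37  0.16] F [-0.9  1.1  0.6]
target [0.4093 0.0732 0.018 ] shift tool mm [21.2 -1.4  0.8] twist [-179.5    0.5]
tool axes [[0.03, 0.967, -0.251], [-0.002, -0.251, -0.968], [-1.0, 0.03, -0.006]]
```

Call:
carry_out:
  commands:
    - [[0, 5, -1, 0, 0], [0, 5, 0, 0, 0], [0, 5, 0, 0, 0], [0, 5, 0, 0, 0], [0, 0, 0, 0, 0]]

```text
time: 4.13
position: [0.41, 0.0739, 0.0187]
tool_rot: [0.568, 0.425, -0.55, 0.44]
ft_force: [0.1, -0.8, -0.2]
grip_width: 0.0005
```

```bash
python3 -c "
from h import *
goal(190.7,-25.7,z=.018)"
```

```text
t 4.13 pos [0.41   0.0739 0.0187] q [-0.09  0.68  2.13  0.    0.3   0.16] F [ 0.1 -0.8 -0.2]
target [0.4093 0.0732 0.018 ] shift tool mm [ 0.6 -0.5  0.8] twist [-179.5    0.5]
tool axes [[0.033, 0.967, -0.251], [-0.002, -0.251, -0.968], [-0.999, 0.033, -0.006]]
```

Call:
carry_out:
  commands:
    - [[0, 0, 0.1, 3.6, -3], [0, 0, 0.1, 3.6, -3], [0, 0, 0.1, 3.6, -3], [0, 0, 0.1, 3.6, -3], [0, 0, 0.1, 3.6, -3], [0, 0, 0.1, 3.6, -3], [0, 0, 0.1, 3.6, -3], [0, 0, 0.1, 3.6, -3]]

```text
time: 4.8
position: [0.4077, 0.0452, 0.0155]
tool_rot: [0.457, 0.537, -0.446, 0.552]
ft_force: [-0.4, 1.2, -0.0]
grip_width: 0.0005
```

```bash
python3 -c "
from h import *
goal(190.7,-1.7,z=.018)"
```

```text
t 4.8 pos [0.4077 0.0452 0.0155] q [-0.17  0.69  2.14  0.01  0.29 -0.36] F [-0.4  1.2 -0. ]
target [0.4078 0.045  0.018 ] shift tool mm [-2.5  0.1  0.3] twist [-178.4    1.6]
tool axes [[0.027, 0.982, 0.185], [-0.001, 0.185, -0.983], [-1.0, 0.026, 0.006]]
```

Call:
carry_out:
  commands:
    - [[0, -0.6, 0.1, 3.6, -2.5], [0, -0.5, 0.1, 3.6, -3], [0, -0.4, 0.1, 3.6, -3], [0, -0.4, 0.1, 3.6, -3], [0, -0.4, 0.1, 3.6, -3], [0, -0.4, 0.1, 3.6, -3], [0, -0.4, 0.1, 3.6, -3], [0, -0.4, 0.1, 3.6, -3]]

```text
time: 5.47
position: [0.416, 0.0188, 0.0165]
tool_rot: [0.328, 0.623, -0.321, 0.633]
ft_force: [0.0, 0.2, 0.3]
grip_width: 0.0001
```

Call:
carry_out:
  commands:
    - [[0, 0, 0, 1.8, -1], [0, 0, 0, 0, 0], [0, 0, 0, 0, 0], [0, 0, 0, 0, 0], [0, 0, 0, 0, 0], [0, 0, 0, 0, 0]]

```text
time: 5.97
position: [0.4174, 0.017, 0.0155]
tool_rot: [0.323, 0.626, -0.316, 0.636]
ft_force: [-0.2, -1.3, -0.7]
grip_width: 0.0005
```

```bash
python3 - <<'E'
from h import *
goal(190.7,25.7,z=.018)
a=robot.camera("top");b=robot.camera("side")
A=cv2.resize(a[203:283,202:282],(480,480),interpolation=cv2.INTER_CUBIC);B=cv2.resize(b[170:260,170:250],(320,360),interpolation=cv2.INTER_CUBIC)
o=np.zeros((480,800,3),np.uint8);o[:,:480]=A;o[:360,480:]=B;cv2.imwrite("pics/v2.png",o[:,:,::-1])
E
```

```text
t 5.97 pos [0.4174 0.017  0.0155] q [-0.23  0.69  2.11  0.02  0.33 -0.88] F [-0.2 -1.3 -0.7]
target [0.4203 0.0152 0.018 ] shift tool mm [-2.4  1.3  3.1] twist [179.8  -0.2]
tool axes [[0.016, 0.806, 0.591], [0.002, 0.591, -0.806], [-1.0, 0.014, 0.008]]
```

View pics/v2.png

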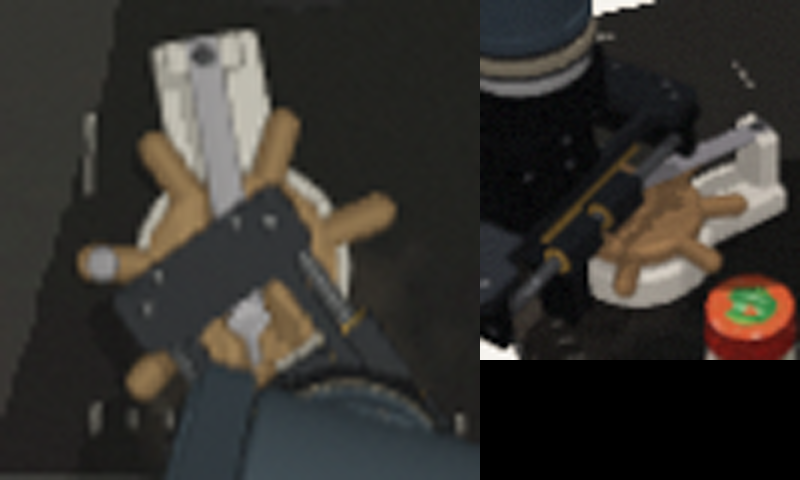

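The stud now stands at the left (103,263), one lobe on, so the wheel rests two clicks short. The foot hasn't moved. Now I'll lift and return to the starting gap.

Call:
carry_out:
  commands:
    - [[0, -8, 0, 2, 0], [0, -12, 0, 0, 0], [0, -14, 0, 0, 0], [0, -12, 0, 0, 0], [0, -6, 0, 0, 0], [0, 0, 0, 0, 0]]

```text
time: 6.57
position: [0.4172, 0.0153, 0.0712]
tool_rot: [0.323, 0.626, -0.317, 0.635]
ft_force: [1.1, 0.1, 0.3]
grip_width: 0.0004
```

Call:
carry_out:
  commands:
    - [[0, 0, 0.4, -7.6, 6.4], [0, 0, 0.4, -7.6, 6.4], [0, 0, 0.4, -7.6, 6.4], [0, 0, 0.4, -7.6, 6.4], [0, 0, 0.4, -7.6, 6.4], [0, 0, 0.4, -7.6, 6.4], [0, 0, 0.4, -7.6, 6.4], [0, 0, 0.4, -7.6, 6.4]]

```text
time: 7.23
position: [0.4062, 0.0738, 0.0709]
tool_rot: [0.575, 0.415, -0.566, 0.42]
ft_force: [0.5, -0.2, 1.1]
grip_width: 0.0003
```

```bash
python3 -c "
from h import *
goal(190.7,-25.7,z=.018)"
```

```text
t 7.23 pos [0.4062 0.0738 0.0709] q [-0.09  0.55  2.1   0.01  0.48  0.21] F [ 0.5 -0.2  1.1]
target [0.4093 0.0732 0.018 ] shift tool mm [53.   2.5 -0.1] twist [177.4  -2.6]
tool axes [[0.015, 0.953, -0.302], [0.002, -0.302, -0.953], [-1.0, 0.014, -0.006]]
```

Now down in small steps, then push the second click.

Call:
carry_out:
  commands:
    - [[0, 6, 2, 0, -2.5], [0, 7, 0, 0, 0], [0, 7, 0, 0, 0], [0, 7, 0, 0, 0], [0, 7, 0, 0, 0], [0, 7, 0, 0, 0], [0, 7, 0, 0, 0], [0, 4, 0, 0, 0]]

```text
time: 7.9
position: [0.4085, 0.074, 0.0138]
tool_rot: [0.566, 0.426, -0.558, 0.431]
ft_force: [-0.1, 0.7, 0.2]
grip_width: 0.0005
```

```bash
python3 -c "
from h import *
goal(190.7,-25.7,z=.018)"
```

```text
t 7.9 pos [0.4085 0.074  0.0138] q [-0.09  0.69  2.12  0.01  0.32  0.16] F [-0.1  0.7  0.2]
target [0.4093 0.0732 0.018 ] shift tool mm [-4.2  1.1  0.5] twist [179.7  -0.3]
tool axes [[0.014, 0.964, -0.264], [0.002, -0.264, -0.964], [-1.0, 0.013, -0.005]]
```

Call:
carry_out:
  commands:
    - [[0, -3, 0.5, 3.6, -3], [0, -0.6, 0.1, 3.6, -3], [0, -0.4, 0.1, 3.6, -3], [0, -0.4, 0.1, 3.6, -3], [0, -0.4, 0.1, 3.6, -3], [0, -0.4, 0.1, 3.6, -3], [0, -0.4, 0.1, 3.6, -3], [0, -0.4, 0.1, 3.6, -3]]

```text
time: 8.57
position: [0.4041, 0.0446, 0.0153]
tool_rot: [0.458, 0.54, -0.454, 0.541]
ft_force: [-1.1, 1.0, 1.4]
grip_width: 0.0005
```

Call:
carry_out:
  commands:
    - [[0, -0.4, 0.1, 3.6, -3], [0, -0.4, 0.1, 3.6, -3], [0, -0.4, 0.1, 3.6, -3], [0, -0.4, 0.1, 3.6, -3], [0, -0.4, 0.1, 3.6, -3], [0, -0.4, 0.1, 3.6, -3], [0, -0.4, 0.1, 3.6, -3], [0, -0.4, 0.1, 3.6, -3]]

```text
time: 9.23
position: [0.4102, 0.0174, 0.0155]
tool_rot: [0.328, 0.63, -0.326, 0.624]
ft_force: [0.0, 0.2, -0.5]
grip_width: 0.0007
```

Call:
carry_out:
  commands:
    - [[0, 0, 0.5, 3.5, -1], [0, 0, 0, 0, 0], [0, 0, 0, 0, 0], [0, 0, 0, 0, 0], [0, 0, 0, 0, 0], [0, 0, 0, 0, 0]]

```text
time: 9.73
position: [0.4126, 0.0142, 0.0142]
tool_rot: [0.323, 0.633, -0.321, 0.626]
ft_force: [-1.0, -0.5, -0.8]
grip_width: 0.0004
```

```bash
python3 - <<'E'
from h import *
goal(190.7,25.7,z=.018)
a=robot.camera("top")
cv2.imwrite("pics/v3.png",cv2.resize(a[203:283,202:282],(480,480),interpolation=cv2.INTER_CUBIC)[:,:,::-1])
E
```

```text
t 9.73 pos [0.4126 0.0142 0.0142] q [-0.24  0.69  2.11  0.01  0.35 -0.88] F [-1.  -0.5 -0.8]
target [0.4203 0.0152 0.018 ] shift tool mm [-3.9  6.8  3.6] twist [179.4  -0.6]
tool axes [[-0.007, 0.811, 0.585], [0.006, 0.585, -0.811], [-1.0, -0.002, -0.009]]
```

View pics/v3.png

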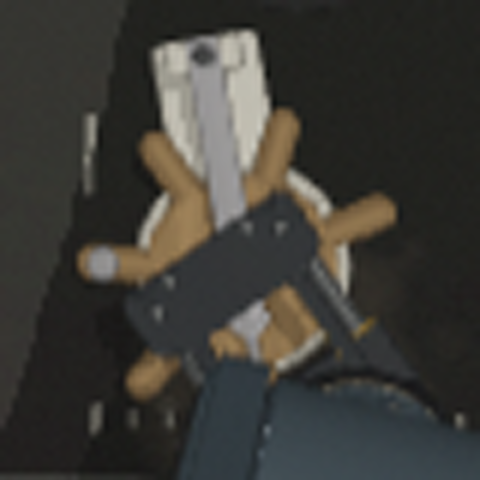

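The stud hasn't moved (103,263). The finger drifted outward (R≈75 mm), slipped off the lobe tip, and the wheel fell back to -1.8. I'll retry with a smaller radius and a check halfway.

Call:
carry_out:
  commands:
    - [[0, -8, 3, 3, 0], [0, -12, 2, 0, 0], [0, -14, 2, 0, 0], [0, -14, 0, 0, 0], [0, -6, 0, 0, 0], [0, 0, 0, 0, 0]]

```text
time: 10.28
position: [0.4187, 0.0167, 0.0693]
tool_rot: [0.322, 0.634, -0.322, 0.625]
ft_force: [-0.2, 0.0, 0.7]
grip_width: 0.0005
```

Call:
carry_out:
  commands:
    - [[0, 0, 0.5, -7.4, 6.4], [0, 0, 0.5, -7.4, 6.4], [0, 0, 0.5, -7.4, 6.4], [0, 0, 0.5, -7.4, 6.4], [0, 0, 0.5, -7.4, 6.4], [0, 0, 0.5, -7.4, 6.4], [0, 0, 0.5, -7.4, 6.4], [0, 0, 0.5, -7.4, 6.4]]

```text
time: 10.95
position: [0.4068, 0.0747, 0.0666]
tool_rot: [-0.569, -0.421, 0.575, -0.41]
ft_force: [-0.3, 0.6, 0.6]
grip_width: 0.0005
```

```bash
python3 -c "
from h import *
goal(190.7,-25.7,.065,z=.018)"
```

```text
t 10.95 pos [0.4068 0.0747 0.0666] q [-0.09  0.57  2.08  0.01  0.52  0.21] F [-0.3  0.6  0.6]
target [0.4122 0.0724 0.018 ] shift tool mm [48.5  6.7  0.6] twist [177.  -3.]
tool axes [[-0.017, 0.951, -0.308], [0.007, -0.308, -0.951], [-1.0, -0.018, -0.002]]
```

Call:
carry_out:
  commands:
    - [[0, 4, 6, 0, -3], [0, 7, 1, 0, 0], [0, 7, 0, 0, 0], [0, 7, 0, 0, 0], [0, 7, 0, 0, 0], [0, 6, 0, 0, 0], [0, 6, 0, 0, 0], [0, 0, 0, 0, 0]]

```text
time: 11.62
position: [0.4095, 0.074, 0.0156]
tool_rot: [-0.557, -0.436, 0.567, -0.422]
ft_force: [0.0, -0.1, 0.5]
grip_width: 0.0002
```

```bash
python3 -c "
from h import *
goal(190.7,-25.7,.065,z=.018)"
```

```text
t 11.62 pos [0.4095 0.074  0.0156] q [-0.1   0.69  2.09  0.02  0.39  0.16] F [ 0.  -0.1  0.5]
target [0.4122 0.0724 0.018 ] shift tool mm [-2.5  3.   0.8] twist [179.7  -0.3]
tool axes [[-0.023, 0.964, -0.263], [0.008, -0.263, -0.965], [-1.0, -0.024, -0.002]]
```

Call:
carry_out:
  commands:
    - [[0, -1, 3, 1, 0], [0, -0.4, 0.3, 3.5, -3], [0, -0.4, 0.3, 3.5, -3], [0, -0.4, 0.3, 3.5, -3], [0, -0.4, 0.3, 3.5, -3], [0, -0.4, 0.3, 3.5, -3], [0, -0.4, 0.3, 3.5, -3], [0, -0.4, 0.3, 3.5, -3]]

```text
time: 12.28
position: [0.4113, 0.0468, 0.0196]
tool_rot: [0.466, 0.537, -0.474, 0.519]
ft_force: [-0.7, 2.0, -1.1]
grip_width: 0.0002
```

```bash
python3 -c "
from h import *
goal(190.7,-4.7,.065,z=.018)"
```

```text
t 12.28 pos [0.4113 0.0468 0.0196] q [-0.16  0.68  2.09  0.01  0.4  -0.29] F [-0.7  2.  -1.1]
target [0.4104 0.0488 0.018 ] shift tool mm [ 1.6 -0.7 -2. ] twist [-179.3    0.7]
tool axes [[-0.026, 0.993, 0.116], [0.009, 0.116, -0.993], [-1.0, -0.024, -0.012]]
```

Call:
carry_out:
  commands:
    - [[0, 0, 0.3, 3.5, -3], [0, 0, 0.3, 3.5, -3], [0, 0, 0.3, 3.5, -3], [0, 0, 0.3, 3.5, -3], [0, 0, 0.4, 3.5, -3], [0, 0, 0.4, 3.5, -3]]

```text
time: 12.78
position: [0.4182, 0.0262, 0.0209]
tool_rot: [0.375, 0.608, -0.379, 0.588]
ft_force: [0.3, -0.4, 0.1]
grip_width: 0.0003
```

```bash
python3 -c "
from h import *
goal(190.7,25.7,.065,z=.018)"
```

```text
t 12.78 pos [0.4182 0.0262 0.0209] q [-0.21  0.68  2.07  0.01  0.42 -0.66] F [ 0.3 -0.4  0.1]
target [0.4227 0.017  0.018 ] shift tool mm [ 2.7  0.2 10.2] twist [169.1 -10.9]
tool axes [[-0.026, 0.902, 0.431], [0.01, 0.431, -0.902], [-1.0, -0.019, -0.02]]
```

Call:
carry_out:
  commands:
    - [[0, 0, 0.3, 3.5, -3], [0, 0, 0.3, 3.5, -3], [0, 0, 0.3, 3, -3], [0, 0, 0, 1, -1], [0, 0, 0, 0, 0], [0, 0, 0, 0, 0], [0, 0, 0, 0, 0], [0, 0, 0, 0, 0]]

```text
time: 13.45
position: [0.4276, 0.0147, 0.0228]
tool_rot: [0.321, 0.637, -0.322, 0.622]
ft_force: [0.1, 0.2, 0.2]
grip_width: 0.0007
```

```bash
python3 - <<'E'
from h import *
goal(190.7,25.7,.065,z=.018)
a=robot.camera("top")
cv2.imwrite("pics/v4.png",cv2.resize(a[203:283,202:282],(480,480),interpolation=cv2.INTER_CUBIC)[:,:,::-1])
E
```

```text
t 13.45 pos [0.4276 0.0147 0.0228] q [-0.23  0.68  2.06  0.01  0.43 -0.86] F [0.1 0.2 0.2]
target [0.4227 0.017  0.018 ] shift tool mm [ 5.  -2.6 -4.7] twist [179.4  -0.6]
tool axes [[-0.02, 0.811, 0.585], [0.008, 0.585, -0.811], [-1.0, -0.011, -0.018]]
```

View pics/v4.png

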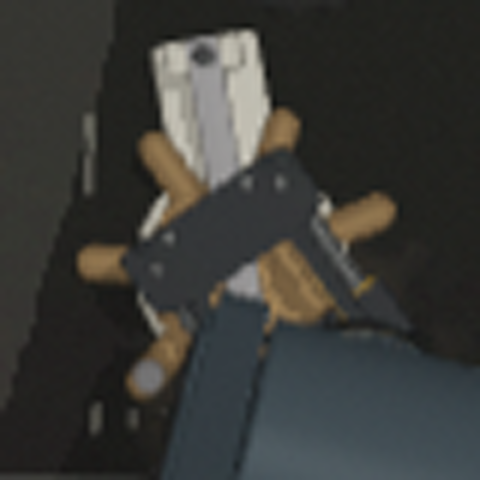

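The stud is now at the front-left lobe (148,378), one click short, and the counter hasn't moved. Same routine once more.

Call:
carry_out:
  commands:
    - [[0, -8, 0, -3, 0], [0, -12, 0, -1, 0], [0, -14, 0, 0, 0], [0, -14, 0, 0, 0], [0, 0, 0, 0, 0], [0, 0, 0, 0, 0]]

```text
time: 14.0
position: [0.4236, 0.0194, 0.0739]
tool_rot: [0.321, 0.638, -0.323, 0.621]
ft_force: [-0.2, 0.7, 0.0]
grip_width: 0.0006
```

Call:
carry_out:
  commands:
    - [[0, 0, 0.5, -7.4, 6], [0, 0, 0.5, -7.4, 6], [0, 0, 0.5, -7.4, 6], [0, 0, 0.5, -7.4, 6], [0, 0, 0.5, -7.4, 6], [0, 0, 0.5, -7.4, 6], [0, 0, 0.5, -7.4, 6], [0, 0, 0.5, -6, 6]]

```text
time: 14.67
position: [0.4093, 0.0768, 0.0715]
tool_rot: [-0.553, -0.442, 0.566, -0.423]
ft_force: [0.5, -0.5, 0.3]
grip_width: 0.0002
```

```bash
python3 -c "
from h import *
goal(190.7,-25.7,.065,z=.018)"
```

```text
t 14.67 pos [0.4093 0.0768 0.0715] q [-0.09  0.56  2.06  0.01  0.56  0.15] F [ 0.5 -0.5  0.3]
target [0.4122 0.0724 0.018 ] shift tool mm [53.4  5.7  3.6] twist [-179.6    0.4]
tool axes [[-0.03, 0.967, -0.252], [0.01, -0.252, -0.968], [-0.999, -0.032, -0.002]]
```

Call:
carry_out:
  commands:
    - [[0, 4, 4, 3, 0], [0, 7, 2, 1, 0], [0, 8, 1, 0, 0], [0, 8, 0, 0, 0], [0, 8, 0, 0, 0], [0, 7, 0, 0, 0], [0, 6, 0, 0, 0], [0, 0, 0, 0, 0]]

```text
time: 15.33
position: [0.4126, 0.0701, 0.0154]
tool_rot: [-0.55, -0.446, 0.565, -0.425]
ft_force: [-0.3, 0.3, 0.9]
grip_width: 0.0004
```

```bash
python3 -c "
from h import *
goal(190.7,-25.7,.065,z=.018)"
```

```text
t 15.33 pos [0.4126 0.0701 0.0154] q [-0.1   0.69  2.07  0.02  0.41  0.13] F [-0.3  0.3  0.9]
target [0.4122 0.0724 0.018 ] shift tool mm [-2.6 -1.  -2.1] twist [-179.    1.]
tool axes [[-0.035, 0.969, -0.243], [0.01, -0.242, -0.97], [-0.999, -0.037, -0.001]]
```

Call:
carry_out:
  commands:
    - [[0, -1, 0, 1.5, -2.5], [0, -0.4, 0.3, 3.5, -3], [0, -0.4, 0.3, 3.5, -3], [0, -0.4, 0.3, 3.5, -3], [0, -0.4, 0.3, 3.5, -3], [0, -0.4, 0.3, 3.5, -3], [0, -0.2, 0.3, 3.5, -3], [0, 0, 0.3, 2.5, -2]]

```text
time: 16.0
position: [0.411, 0.0444, 0.0161]
tool_rot: [0.449, 0.555, -0.462, 0.527]
ft_force: [0.2, 1.6, 1.1]
grip_width: 0.0
```

```bash
python3 -c "
from h import *
goal(190.7,-4.7,.065,z=.018)"
```

```text
t 16.0 pos [0.411  0.0444 0.0161] q [-0.17  0.69  2.08  0.01  0.42 -0.35] F [0.2 1.6 1.1]
target [0.4104 0.0488 0.018 ] shift tool mm [-1.8  0.  -4.5] twist [-176.3    3.7]
tool axes [[-0.042, 0.985, 0.169], [0.012, 0.17, -0.985], [-0.999, -0.039, -0.019]]
```

Call:
carry_out:
  commands:
    - [[0, 0, 0.3, 3.5, -3], [0, 0, 0.3, 3.5, -3], [0, 0, 0.3, 3.5, -3], [0, 0, 0.3, 3.5, -3], [0, 0, 0.3, 3.5, -3], [0, 0, 0.3, 3.5, -3], [0, 0, 0.3, 2, -2], [0, 0, 0, 0, 0]]

```text
time: 16.67
position: [0.42, 0.0218, 0.0153]
tool_rot: [0.345, 0.63, -0.352, 0.6]
ft_force: [0.0, 1.1, 0.2]
grip_width: 0.0005
```

```bash
python3 -c "
from h import *
goal(190.7,25.7,.065,z=.018)"
```

```text
t 16.67 pos [0.42   0.0218 0.0153] q [-0.22  0.69  2.06  0.01  0.43 -0.77] F [0.  1.1 0.2]
target [0.4227 0.017  0.018 ] shift tool mm [-2.9 -0.3  5.4] twist [174.6  -5.4]
tool axes [[-0.042, 0.857, 0.514], [0.013, 0.515, -0.857], [-0.999, -0.03, -0.033]]
```

Call:
carry_out:
  commands:
    - [[0, 0, 0.3, 3, -3], [0, 0, 0, 2, -2], [0, 0, 0, 0, 0], [0, 0, 0, 0, 0], [0, 0, 0, 0, 0]]

```text
time: 17.08
position: [0.4226, 0.0175, 0.015]
tool_rot: [0.319, 0.645, -0.324, 0.614]
ft_force: [-0.1, -0.2, 0.0]
grip_width: 0.0008
```

```bash
python3 - <<'E'
from h import *
goal(190.7,25.7,.065,z=.018)
a=robot.camera("top")
cv2.imwrite("pics/v5.png",cv2.resize(a[203:283,202:282],(480,480),interpolation=cv2.INTER_CUBIC)[:,:,::-1])
E
```

```text
t 17.08 pos [0.4226 0.0175 0.015 ] q [-0.23  0.7   2.05  0.01  0.44 -0.86] F [-0.1 -0.2  0. ]
target [0.4227 0.017  0.018 ] shift tool mm [-3.  -0.3  0.3] twist [179.5  -0.5]
tool axes [[-0.043, 0.809, 0.586], [0.013, 0.587, -0.81], [-0.999, -0.027, -0.036]]
```

View pics/v5.png

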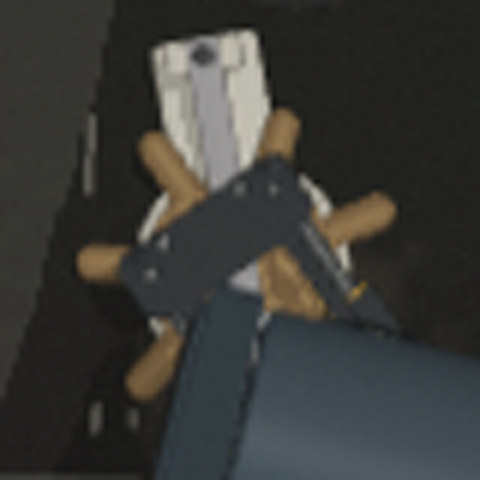

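The front-left lobe (155,375) is now plain and the lobes are in their detent positions, so the stud should be at the front, under the arm. Lift off, swing clear to the left and check.

Call:
carry_out:
  commands:
    - [[0, -8, 0, 0, 0], [0, -14, 0, 0, 0], [0, -20, 0, 0, 0], [0, -25, 0, 0, 0], [0, -25, 0, 0, 0], [0, -25, 0, 0, 0], [0, -25, 0, 0, 0], [0, -25, 0, 0, 0]]

```text
time: 17.8
position: [0.424, 0.0172, 0.1873]
tool_rot: [0.318, 0.65, -0.326, 0.608]
ft_force: [0.9, -0.7, 0.8]
grip_width: 0.0001
```

Call:
carry_out:
  commands:
    - [[0, 0, 15, -20, 0], [0, 0, 15, -20, 0], [0, 0, 15, -20, 0], [0, 0, 15, -20, 0], [0, 0, 15, -20, 0], [0, 0, 15, -20, 0], [0, 0, 15, -20, 0], [0, 0, 15, -20, 0]]

```text
time: 18.47
position: [0.4309, 0.221, 0.2021]
tool_rot: [0.324, 0.642, -0.328, 0.613]
ft_force: [0.7, 0.6, -1.0]
grip_width: 0.0001
```

Call:
carry_out:
  commands:
    - [[0, 0, 15, -20, 0], [0, 0, 15, -20, 0], [0, 0, 15, -20, 0], [0, 0, 15, -20, 0], [0, 0, 0, 0, 0], [0, 0, 0, 0, 0]]

```text
time: 18.97
position: [0.4292, 0.3304, 0.2065]
tool_rot: [0.323, 0.643, -0.326, 0.613]
ft_force: [0.1, -1.0, 0.0]
grip_width: 0.0005
```

```bash
python3 - <<'E'
from h import *
a=robot.camera("top");b=robot.camera("side")
A=cv2.resize(a[203:283,160:330],(800,376),interpolation=cv2.INTER_CUBIC)
B=cv2.resize(b[150:300,150:380],(337,220),interpolation=cv2.INTER_AREA)
o=np.zeros((596,800,3),np.uint8);o[:376]=A;o[376:,:337]=B;cv2.imwrite("pics/v6.png",o[:,:,::-1])
print("phase",phase(a,robot.camera_model("top"))[1]+51.43*3)
E
```

```text
phase 139.5206968487067
```

View pics/v6.png

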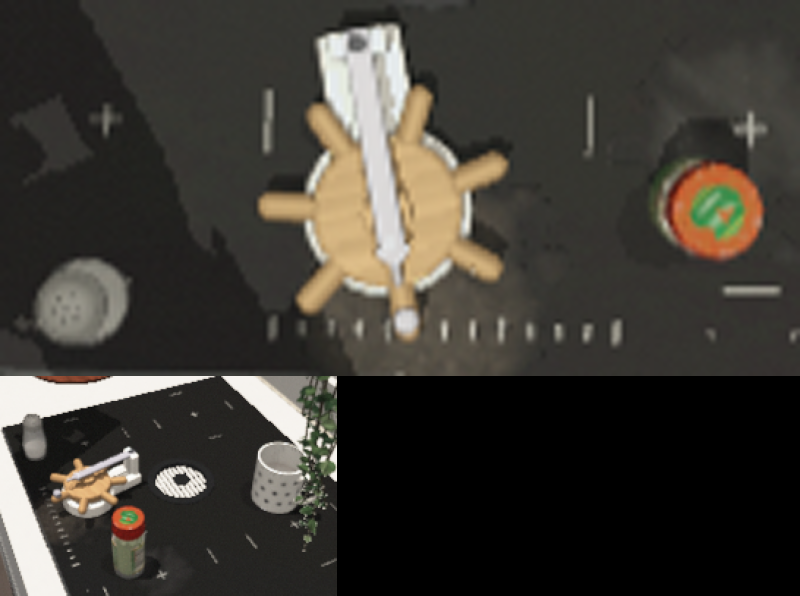

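The stud (405,322) stands right under the pointer (395,265). The lobe phase is 139.5° (139.3° at the start), the shaker, jar and mug are upright where they were, and the arm is clear. Handing in.

```bash
python3 -c "
from rig import robot
robot.hand_in()"
```

```text
the job is handed in; nothing more can be done
```

The day counter is set: I pushed the wheel anticlockwise three clicks with the closed fingertips, from -2.69 to 0, and the stud's lobe now stands under the pointer. I paused in each click and saw it at rest in the top camera, then handed the job in at about 19 s; no verdict was given.

- **Failed push:** My first try at the second click drifted outwards and slipped off the lobe tip. The wheel fell back to the two-clicks-short position, and I repeated the push with the finger closer in.
- **Last checks:** The lobe angle matches the starting detent to 0.2°. By eye in the pictures, the counter, shaker, jar and mug are upright where they stood. I did not measure how far they moved. The arm is clear of everything.

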